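# Open the caster tub and raise the stock camera to its second stop

## Task

We are photographing this tub of casters for the stock list. Tip the tub's lid up by its lug so that it hinges on the opposite rim, lift it off and lay it flat, right way up, on the rubber mat; then squeeze the red release button in the camera post's grip, pull the post up to its second stop, as far as it goes, and finish holding it up there by the grip with the button still squeezed in. Do not drop the lid, do not touch the camera head, and leave the tub and the other stock where they stand.

Things in the scene. Friction and masses are not known exactly. Their poses are not given: they have to be found in the camera images.
- lid_lug (a point): where to grasp the lid: middle of its pull lug, a blue upright fin at the lid's edge, 12 mm thick (point y), 30 mm long (point x, along the lid's radius), 32 mm tall; this point is 18 mm above the lid's top face, 14 mm below the lug's top. The lid's centre is 55 mm along +x, its opposite edge 134 mm; z up out of the lid. At the start the lug is on the robot's side, give or take 50 degrees
- lid_centre (a point): centre of the loose blue plastic lid (about 110 g): a 158 mm disc, 5 mm thick, with a plug of 131 mm diameter and 8 mm depth underneath that sits in the tub's mouth with about 4 mm of play; nothing clips it. The point is on the axis 10 mm above the plug's underside, so 13 mm above the bench when the lid lies on the mat
- lid_heel (a point): the point of the lid's edge opposite the lug, at the underside of the disc where it rests on the rim (point axes as the lid's)
- lid: the lid; origin on its axis at the plug's underside, z up, the lug towards its -x
- tub: white round plastic tub full of casters, about 2.5 kg, loose on the bench, 150 mm across the rim and 120 mm tall, wall 4 mm; origin at the centre of its underside
- tub_rim (a point): centre of the tub's mouth, at rim height, 120 mm above the bench
- mat_top (a point): centre of the top of the black rubber mat with a yellow border line, 190 x 190 mm, 3 mm thick, fixed on the bench
- cam_stand: the stock camera's stand, fixed to the bench: a steel foot 150 x 110 x 12 mm and an upright aluminium tube of 33 mm diameter, 165 mm tall, out of which the post slides; origin on the tube's axis at bench height, x towards where the camera looks (the tub), z up
- cam_grip (a point): where to grasp the camera post: middle of the black upright grip on top of it, 205 mm above the bench when down and 315 mm at the second stop. Close the fingers along the point's y: one on the red button, one on the opposite face, which presses the button. Over both it is 43 mm wide with the button free, 36 mm with it fully in (this point is the middle of those 36 mm)
- cam_handle: the grip, rising with the post: 30 mm (x) by 34 mm (y), 64 mm tall, top 29 mm above point cam_grip; axes as the stand's, origin at the stand's when down. The red button, 16 mm wide, 30 mm tall, is in its -y face level with cam_grip, 9 mm proud when free, 2 mm when in. The camera's boom leaves the grip's foot towards +x, its top 21 mm below cam_grip
- cam_head: the white camera head on the end of the boom, on the grip's +x side, about 36 x 52 x 30 mm, its middle 98 mm out from the post's axis and 35 mm below the grip point; it rises with the post. Not to be touched
- cam_post (a joint): how far the post is pulled up, in m: 0 down, first stop 0.055, second stop 0.110 (end of travel 0.111). 3 to 6 N of weight, 2 N of friction. A spring pawl locks it at 0 and at each stop (2 to 3 mm of play) and drags on the tube between them; with the button in by more than 4 mm it slides freely. Press before pulling: a pull jams the pawl
- cam_button (a joint): how far the red button is pressed, in m: 0 free, 0.007 fully in; spring 4 N at the start, 8 N fully in. It frees the post beyond 0.004
- caster_plate: bystander: steel plate caster standing on its plate, wheel up, 66 x 54 x 80 mm; origin under its plate
- caster_twin: bystander: black twin-wheel caster lying on its side, 50 mm across, 50 mm tall, stem to its +x reaching 60 mm; origin under the lower wheel
- tyre: bystander: black rubber wheel lying flat, 84 mm across, 30 mm tall; origin under its centre
- carton: bystander: small closed carton 70 x 75 x 60 mm; origin under its centre
- bin_yellow: bystander: yellow open-fronted parts bin 150 x 105 x 75 mm with casters; origin under its centre
- tape: bystander: roll of brown packing tape lying flat, 94 mm across, 48 mm tall; origin under its centre
- driver: bystander: screwdriver lying along its x
Not all that is in view belongs to the job. Leave any orange look-alike of the lid alone.

How it is judged:
By the outcome, as a careful person would: the job done as asked, in the order asked, and still so for the second after the job is handed in, while the arm keeps its last pose, push and grip.
It also fails if it takes over 58 s, if anything falls off the work surface, if the arm or the gripper's body presses on something with over 40 N, if the wrist force passes 120 N, or if a joint passes its speed limit or range.

## Robot

A 6-joint arm with a two-finger parallel gripper is mounted at the origin on the work surface. World frame = base frame: x ahead of the robot, y to its left, z up, the work surface at z = 0. Lengths are in m, angles in rad, forces in N, time in s.
With the tool pointing down it reaches from about 0.4 to 0.825 m from the base axis. Payload 7 kg.
Tool frame: the origin (TCP) lies midway between the tips of the shut fingers; the grasp point (between the pads) lies 19 mm behind it; z points along the fingers, x is the direction in which the jaws open and shut, and the axes are right-handed (so a half turn about z gives the same grasp; the last joint's range is limited). The gripper opens to 85 mm and grips with 20 to 120 N. Pads are 22 mm wide; open, the fingers measure 114 mm over their backs; the gripper's body (76 mm by 85 mm) begins 54 mm behind the grasp point. The pads swing forward as they close: fully open they stand 13 mm farther back than shut.
Start: joints at [1.465, 0.359, 0.012, 0, -1.224, -0.288], TCP at [0.259, 0.623, 0.231] pointing down, gripper open.
Joint ranges: [-3.07, 3.07], [-1.43, 2.12], [-1.02, 1.25], [-3.03, 1.67], [-3.05, -0], [-3.03, 3.03]. Speed limits (rad/s): [2.39, 2.39, 3.01, 3.14, 3.14, 3.14].

## Interface

Orientations are given as a unit quaternion [x, y, z, w].
In Python, from station import status, viewer, env gives the robot as it stands.
- The arm moves only by the tool move_arm, never from a script. Its argument "steps" is a list of rows, each an object with "translation": the shift along the world's x, y, z in mm, a list of three; "rot": the turn, a rotation vector about the world's x, y, z in rad, a list of three; "jaw": the closure, from -1 (fully open) to 1 (shut). A call has exactly 8 rows; each row shifts and turns the commanded pose from where the row before left it; what a row does not reach is not made up. A row lasts 1/8 s, in which the tool goes at most 62.5 mm and 10.7 degrees, less where a joint would pass 70% of its speed; a pose out of reach is approached as far as the arm can. A call is refused whole if a number of a shift passes 62.5 or a number of a turn 0.188, either way. A call with a gripper value outside its range is refused whole. The fingers move at their own pace and stop on an object; "grip_force" is the grip in N (left out, the last holds). Time passes only in rows, so rows that do not move let the fingers close, or fill a call up. It gives the time, the measured TCP pose, the force and the opening at its end, in the units of the state.
- status.sense(): the state, without advancing time (a new reading comes with each control period).
- viewer.read_camera(name): name is "side" or "top"; returns (picture, depth): 480x640x3 uint8, blue, green, red; 480x640 float32, m along the optical axis (not along the pixel's ray), 0 where there is no reading.
- viewer.camera_params(name): a dict with "intrinsics" (3x3 intrinsics, pixels), "rvec" (rotation vector, rad) and "tvec" (3), from world to camera coordinates, as OpenCV has them. Camera axes: x right, y down, z forward; pixel columns grow to the right and rows downward; lengths in m; the calibration is good to about 2 mm. A picture is of the moment at which its call begins. camera_params takes no time and is no camera call.
- env.finish_job(): hands the job in, once; it reports no verdict.
The state is a dict: "clock": time; "q": joint angles; "qd": joint speeds; "joint_torque": joint torques, N m; "eef_pos": TCP position; "tool_rot": TCP orientation; "force": force on the tool from outside, world axes, zero at the start; "torque": the same for the moment, N m; "gripper_width": opening from 0.0 (shut) to 1.0 (fully open).
Only numpy, scipy, OpenCV 4.12 (cv2) and the standard library are available. Lean on these libraries where they do the work, as an engineer would, in place of code of your own. Each camera call takes 0.05 s, during which the arm holds its last target. There are 200 camera calls.

## Working session

There is one attempt and no reset: what is moved stays moved. The work goes in short steps, Python scripts to look and compute and a tool call to move; the robot and the scene stay as the last step left them, time stands still between calls to the robot, and variables do not carry over. Pictures are saved under pics/ and viewed, about 8 in all and at most 12, crops included, and the job is handed in when it is done.

Besides the shell and the picture viewer there is one more tool, called after ">>>" as name([rows], argument=value, ...), one row to a line, values as JSON. move_arm: Moves the arm, as the interface text tells. Its arguments: {"type":"object","properties":{"steps":{"type":"array","items":{"type":"object","properties":{"translation":{"type":"array","items":{"type":"number"}},"rot":{"type":"array","items":{"type":"number"}},"jaw":{"type":"number"}}}},"grip_force":{"type":"number"}},"required":["steps"]}

```bash
mkdir -p pics; ls; cat > h.py <<'E'
import numpy as np, cv2
from station import status, viewer, env
def cam(n):
    p=viewer.camera_params(n); R=cv2.Rodrigues(np.array(p["rvec"],float))[0]
    return np.array(p["intrinsics"],float).reshape(3,3),R,np.array(p["tvec"],float).ravel()
def grab(n,tag):
    im,d=viewer.read_camera(n); cv2.imwrite(f"pics/{tag}.png",im); np.savez(f"{tag}.npz",im=im,d=d); return im,d
def cloud(n,d):
    K,R,t=cam(n); v,u=np.mgrid[:480,:640]
    P=np.stack([(u-K[0,2])*d/K[0,0],(v-K[1,2])*d/K[1,1],d],-1)
    W=(P-t)@R; W[d<=0]=np.nan; return W
E
python3 - <<'E'
from h import *
for n in("side","top"):
    grab(n,n+"0"); K,R,t=cam(n); print(n,K.round(1).tolist(),(-R.T@t).round(3),R.round(2).tolist())
print(status.sense())
E
```

```text
pics
side [[549.7, 0.0, 319.4], [0.0, 549.7, 231.1], [0.0, 0.0, 1.0]] [ 0.473 -1.29   1.083] [[1.0, -0.07, -0.02], [-0.05, -0.59, -0.81], [0.04, 0.81, -0.59]]
top [[500.0, 0.0, 318.6], [0.0, 500.0, 235.6], [0.0, 0.0, 1.0]] [0.253 0.015 1.404] [[0.01, -1.0, 0.0], [-0.97, -0.01, -0.23], [0.23, -0.0, -0.97]]
{'clock': 0.1, 'q': array([ 1.46510375e+00,  3.59310192e-01,  1.11459201e-02, -2.81944591e-04,
       -1.22408385e+00, -2.88110429e-01]), 'qd': array([ 0.00015957, -0.00359233,  0.00164102,  0.00047141, -0.00010143,
       -0.00029266]), 'joint_torque': array([-6.09961789e-04, -5.84768987e+01,  2.94105005e+01,  6.95432827e+00,
       -3.22952197e-03,  1.06300070e-05]), 'eef_pos': array([0.25886218, 0.62293084, 0.23046345]), 'tool_rot': array([-5.55071130e-01,  8.31802558e-01, -4.73104659e-04, -5.66275094e-04]), 'force': array([ 0.19046133, -0.17371914, -0.06633782]), 'torque': array([0.02687392, 0.03160644, 0.00946881]), 'gripper_width': 1.0016708015939262}
```

View pics/side0.png

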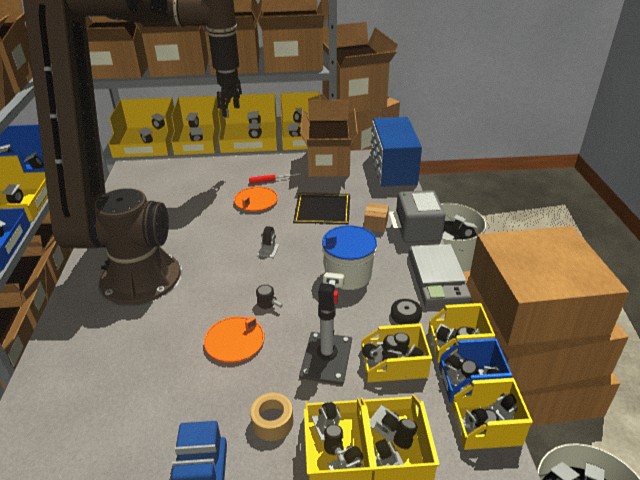

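View pics/top0.png

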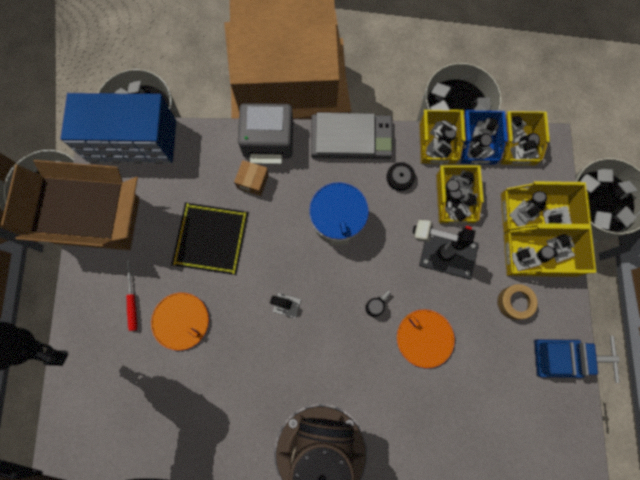

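Side view: the lid is at (350,242) with its lug at (330,241), the mat at (322,208), and the post's grip at (328,300) with a red button. Top view: lid (339,211), lug (346,230), mat (211,238), grip (465,237), white camera head (423,230).

```bash
python3 - <<'E'
from h import *
for n,boxes in (("side",dict(lid=(315,222,385,265),mat=(290,190,355,226),grip=(310,270,348,325))),("top",dict(lid=(300,178,378,245),mat=(168,198,252,278),grip=(410,215,485,280)))):
    z=np.load(n+"0.npz"); im,d=z["im"],z["d"]; W=cloud(n,d); hsv=cv2.cvtColor(im,cv2.COLOR_BGR2HSV)
    H,S,V=[hsv[...,i].astype(int) for i in range(3)]
    def box(b): m=np.zeros((480,640),bool); m[b[1]:b[3],b[0]:b[2]]=1; return m&(d>0)
    m=box(boxes["lid"])&(H>100)&(H<130)&(S>120)
    P=W[m]; zt=np.median(P[:,2]); print(n,"lid topz",zt.round(4),m.sum())
    disc=P[abs(P[:,2]-zt)<.008]; c,r=cv2.minEnclosingCircle(disc[:,:2].astype(np.float32)); print(" circ",np.round(c,4),round(r,4),"mean",disc.mean(0).round(4))
    lug=P[P[:,2]>zt+.012]; print(" lug",len(lug),lug.mean(0).round(4),lug.min(0).round(3),lug.max(0).round(3))
    if len(lug)>3: w,v=np.linalg.eigh(np.cov(lug[:,:2].T)); print("  dir",v[:,1].round(3),np.sqrt(w).round(4))
    m=box(boxes["mat"])&(H>20)&(H<35)&(S>120)&(V>90); P=W[m]; r=cv2.minAreaRect((P[:,:2]*1000).astype(np.float32)); print(" mat",np.round(r[0],1),np.round(r[1],1),r[2],np.median(P[:,2]).round(4))
    b=box(boxes["grip"]); red=b&((H<6)|(H>174))&(S>140)&(V>80); P=W[red]; print(" red",red.sum(),np.median(P,0).round(4),P.min(0).round(3),P.max(0).round(3))
    wh=b&(S<50)&(V>150)&(W[...,2]>.13); P=W[wh];print(" white",wh.sum(),np.median(P,0).round(4),P.min(0).round(3),P.max(0).round(3))
    bl=b&(V<70)&(W[...,2]>.215); P=W[bl];print(" blackhi",bl.sum(),np.median(P,0).round(4),P.min(0).round(3),P.max(0).round(3))
a=cv2.imread("pics/side0.png")[260:400,290:370]; b=cv2.imread("pics/top0.png")[205:285,405:485]; c=cv2.imread("pics/top0.png")[175:255,300:380]
f=lambda x:cv2.resize(x,None,fx=4,fy=4,interpolation=cv2.INTER_CUBIC)
o=np.zeros((560,800,3),np.uint8); A=f(a);o[:560,:320]=A; o[:320,320:640]=f(b); o[320:560,320:640]=cv2.resize(f(c),(320,240)); cv2.imwrite("pics/crop1.png",o)
E
```

```text
side lid topz 0.1255 1466
 circ [ 0.6264 -0.0409] 0.0819 mean [ 0.6297 -0.0431  0.1254]
 lug 82 [ 0.5724 -0.0556  0.1498] [ 0.559 -0.067  0.138] [ 0.588 -0.045  0.161]
  dir [-0.973 -0.231] [0.004  0.0089]
 mat [571.9 327.6] [196.8 185.2] 83.79096221923828 0.0033
 red 52 [ 0.5583 -0.3603  0.213 ] [ 0.554 -0.366 -0.001] [ 0.585 -0.103  0.223]
 white 144 [ 0.5616 -0.2629  0.1855] [ 0.538 -0.286  0.17 ] [ 0.587 -0.233  0.193]
 blackhi 205 [ 0.536  -0.3589  0.2315] [ 0.518 -0.37   0.215] [ 0.557 -0.329  0.239]
top lid topz 0.1261 2584
 circ [ 0.6253 -0.0396] 0.0784 mean [ 0.6259 -0.0391  0.126 ]
 lug 67 [ 0.5702 -0.0498  0.155 ] [ 0.557 -0.058  0.139] [ 0.585 -0.042  0.164]
  dir [-0.975 -0.224] [0.0039 0.0087]
 mat [572.7 325.6] [177.  181.8] 82.13848876953125 0.004
 red 22 [ 0.5592 -0.3528  0.2218] [ 0.551 -0.426 -0.002] [ 0.62  -0.343  0.236]
 white 275 [ 0.5565 -0.2523  0.1845] [ 0.54  -0.329  0.171] [ 0.588 -0.232  0.198]
 blackhi 194 [ 0.5347 -0.3439  0.2335] [ 0.517 -0.362  0.215] [ 0.557 -0.33   0.241]
```

View pics/crop1.png

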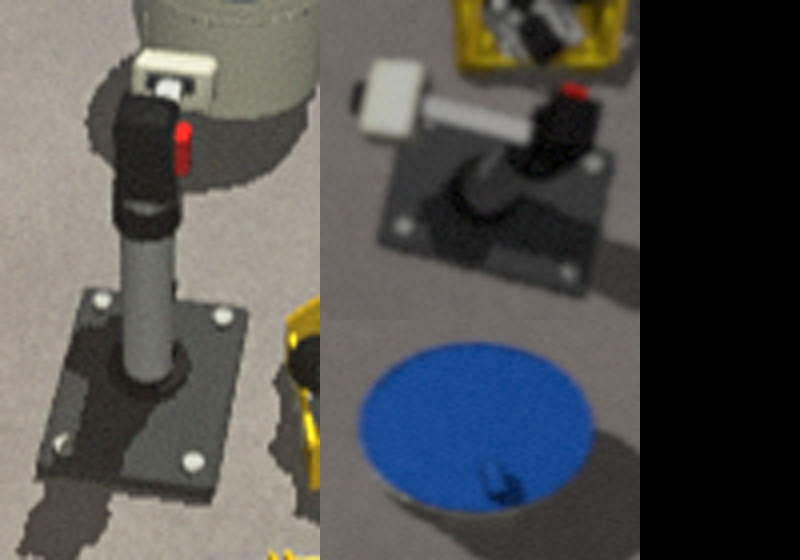

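>>> move_arm([
  {"translation": [19.6,-42.2,-0.6],"rot": [0,0,-0.1575],"jaw": -1},
  {"translation": [19.6,-42.2,-0.6],"rot": [0,0,-0.1575],"jaw": -1},
  {"translation": [19.6,-42.2,-0.6],"rot": [0,0,-0.1575],"jaw": -1},
  {"translation": [19.6,-42.2,-0.6],"rot": [0,0,-0.1575],"jaw": -1},
  {"translation": [19.6,-42.2,-0.6],"rot": [0,0,-0.1575],"jaw": -1},
  {"translation": [19.6,-42.2,-0.6],"rot": [0,0,-0.1575],"jaw": -1},
  {"translation": [19.6,-42.2,-0.6],"rot": [0,0,-0.1575],"jaw": -1},
  {"translation": [19.6,-42.2,-0.6],"rot": [0,0,-0.1575],"jaw": -1},
])

```text
clock: 1.1
eef_pos: [0.416, 0.2841, 0.2263]
tool_rot: [0.044, 0.999, -0.0, -0.0]
force: [0.7, 0.8, -0.2]
gripper_width: 1.001
```

>>> move_arm([
  {"translation": [19.6,-42.2,-0.6],"rot": [0,0,-0.1575],"jaw": -1},
  {"translation": [19.6,-42.2,-0.6],"rot": [0,0,-0.1575],"jaw": -1},
  {"translation": [19.6,-42.2,-0.6],"rot": [0,0,-0.1575],"jaw": -1},
  {"translation": [19.6,-42.2,-0.6],"rot": [0,0,-0.1575],"jaw": -1},
  {"translation": [19.6,-42.2,-0.6],"rot": [0,0,-0.1575],"jaw": -1},
  {"translation": [19.6,-42.2,-0.6],"rot": [0,0,-0.1575],"jaw": -1},
  {"translation": [19.6,-42.2,-0.6],"rot": [0,0,-0.1575],"jaw": -1},
  {"translation": [19.6,-42.2,-0.6],"rot": [0,0,-0.1575],"jaw": -1},
])

```text
clock: 2.1
eef_pos: [0.5729, -0.0534, 0.2214]
tool_rot: [0.624, 0.781, -0.0, -0.0]
force: [1.3, 0.6, 0.9]
gripper_width: 1.005
```

```bash
cat >> h.py <<'E'
from scipy.spatial.transform import Rotation as Ro
def st():
    s=status.sense(); R=Ro.from_quat(s["tool_rot"]).as_matrix()
    print("t",round(s["clock"],2),"p",(s["eef_pos"]*1000).round(1),"jawyaw",np.degrees(np.arctan2(R[1,0],R[0,0])).round(1),"z",R[:,2].round(3),"F",s["force"].round(1),"T",s["torque"].round(2),"w",round(s["gripper_width"]*85,1),"q",s["q"].round(2)); return s
E
python3 - <<'E'
from h import *
im,d=grab("side","s1"); st()
a=cv2.resize(im[170:290,270:430],None,fx=4,fy=4,interpolation=cv2.INTER_CUBIC); cv2.imwrite("pics/s1c.png",a)
E
```

```text
t 2.15 p [574.3 -57.  220.9] jawyaw 102.2 z [-0.001 -0.002 -1.   ] F [ 3.9 -2.6  0.7] T [-0.42 -0.59 -0.  ] w 85.0 q [ 0.24  0.21 -0.22  0.   -1.14 -1.6 ]
```

View pics/s1c.png

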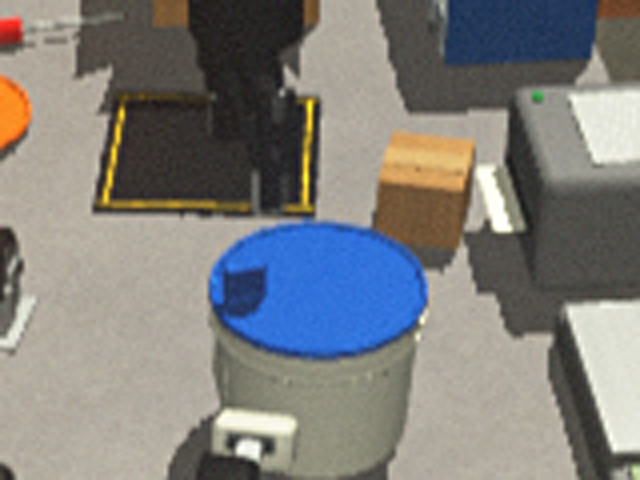

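The crop shows the open gripper directly above the lug, which is at crop (245,285). The way down is clear.

>>> move_arm([
  {"translation": [0,0,0],"rot": [0,0,0],"jaw": -1},
  {"translation": [0,0,-10],"rot": [0,0,0],"jaw": -1},
  {"translation": [0,0,-18],"rot": [0,0,0],"jaw": -1},
  {"translation": [0,0,-20],"rot": [0,0,0],"jaw": -1},
  {"translation": [0,0,-18],"rot": [0,0,0],"jaw": -1},
  {"translation": [0,0,-10],"rot": [0,0,0],"jaw": -1},
  {"translation": [0,0,-6],"rot": [0,0,0],"jaw": -1},
  {"translation": [0,0,-4],"rot": [0,0,0],"jaw": -1},
])

```text
clock: 3.15
eef_pos: [0.5728, -0.0515, 0.1358]
tool_rot: [0.622, 0.783, 0.0, 0.0]
force: [0.2, 0.5, 0.6]
gripper_width: 1.0
```

```bash
python3 - <<'E'
from h import *
im,d=grab("side","s2"); st(); im2,d2=grab("top","t2")
a=cv2.resize(im[190:290,290:390],None,fx=4,fy=4,interpolation=cv2.INTER_CUBIC); b=cv2.resize(im2[165:265,290:390],None,fx=4,fy=4,interpolation=cv2.INTER_CUBIC); cv2.imwrite("pics/s2c.png",np.hstack([a,b]))
E
```

```text
t 3.2 p [572.6 -51.7 135.3] jawyaw 103.1 z [-0.  0. -1.] F [-0.3 -0.3 -0.7] T [ 0.05  0.06 -0.02] w 84.9 q [ 0.25  0.28 -0.34 -0.   -0.95 -1.59]
```

View pics/s2c.png

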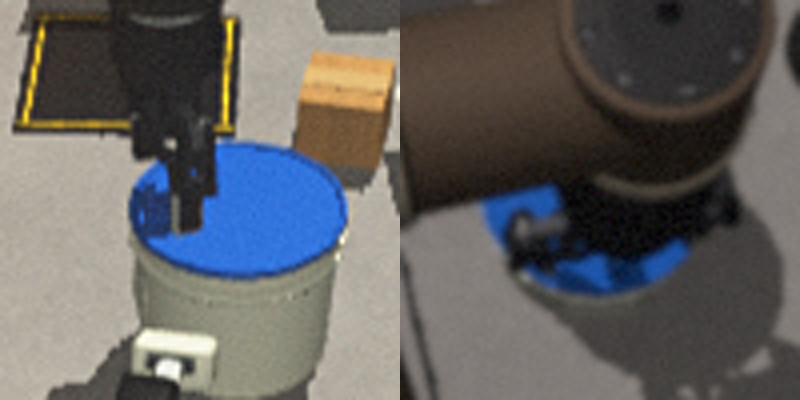

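```bash
python3 - <<'E'
from h import *
s=status.sense(); R=Ro.from_quat(s["tool_rot"]).as_matrix(); p=s["eef_pos"]
K,Rc,t=cam("side")
def pr(x): q=K@(Rc@x+t); return ((q[:2]/q[2]-[290,190])*4).round(0)
lug=np.array([.572,-.0523]); u=np.array([.974,.226])
for e in(-.015,.015):
  for z in(.125,.157): print("lug",e,z,pr(np.r_[lug+u*e,z]))
for sg in(-1,1):
  for w in(-.011,.011): print("finger",sg,w,pr(p+R@[sg*.045,w,-.013]))
z=np.load("s2.npz"); W=cloud("side",z["d"]); im=z["im"]
hs=cv2.cvtColor(im,cv2.COLOR_BGR2HSV)
for y in range(232,250,3): print(y,[ (x,W[y,x].round(3).tolist()) for x in (336,338,340)])
E
```

```text
lug -0.015 0.125 [142. 225.]
lug -0.015 0.157 [142. 189.]
lug 0.015 0.125 [182. 217.]
lug 0.015 0.157 [182. 181.]
finger -1 -0.011 [168. 234.]
finger -1 0.011 [198. 228.]
finger 1 -0.011 [129. 161.]
finger 1 0.011 [158. 155.]
232 [(336, [0.581, -0.122, 0.222]), (338, [0.586, -0.125, 0.224]), (340, [0.592, -0.122, 0.221])]
235 [(336, [0.581, -0.127, 0.216]), (338, [0.588, -0.105, 0.199]), (340, [0.592, -0.115, 0.206])]
238 [(336, [0.581, -0.126, 0.205]), (338, [0.586, -0.125, 0.204]), (340, [0.591, -0.126, 0.204])]
241 [(336, [0.582, -0.107, 0.18]), (338, [0.588, -0.102, 0.177]), (340, [0.594, -0.098, 0.173])]
244 [(336, [0.583, -0.105, 0.169]), (338, [0.588, -0.108, 0.171]), (340, [0.595, -0.096, 0.161])]
247 [(336, [0.582, -0.107, 0.16]), (338, [0.588, -0.105, 0.159]), (340, [0.594, -0.098, 0.152])]
```

>>> move_arm([
  {"translation": [-0.5,-0.5,-3],"rot": [0,0,0],"jaw": -1},
  {"translation": [0,0,-3],"rot": [0,0,0],"jaw": -0.5},
  {"translation": [0,0,0],"rot": [0,0,0],"jaw": 0.2},
  {"translation": [0,0,0],"rot": [0,0,0],"jaw": 0.6},
  {"translation": [0,0,0],"rot": [0,0,0],"jaw": 1},
  {"translation": [0,0,0],"rot": [0,0,0],"jaw": 1},
  {"translation": [0,0,0],"rot": [0,0,0],"jaw": 1},
  {"translation": [0,0,0],"rot": [0,0,0],"jaw": 1},
], grip_force=40)

```text
clock: 4.25
eef_pos: [0.5722, -0.0524, 0.1299]
tool_rot: [0.622, 0.783, 0.0, 0.0]
force: [-0.9, -0.3, 2.8]
gripper_width: 0.13
```

```bash
python3 - <<'E'
from h import *
st()
# tilt plan: rotate TCP about hinge by 2.5deg steps
a=np.radians(13.1); p=np.array([.572,-.0522,.1293]); h=p+np.r_[130*np.cos(a),130*np.sin(a),0]/1000; h[2]=.1205
ax=np.array([-np.sin(a),np.cos(0)*np.cos(a),0]); prev=p
for k in range(1,9):
    q=h+Ro.from_rotvec(ax*np.radians(2.75*k)).apply(p-h); print(((q-prev)*1000).round(2)); prev=q
print((ax*np.radians(2.75)).round(4))
E
```

```text
t 4.25 p [572.2 -52.4 129.9] jawyaw 103.0 z [ 0. -0. -1.] F [-0.9 -0.3  2.8] T [-0.1   0.11 -0.1 ] w 11.0 q [ 0.25  0.28 -0.35  0.   -0.94 -1.59]
[0.56 0.13 6.23]
[0.85 0.2  6.19]
[1.14 0.26 6.14]
[1.42 0.33 6.08]
[1.7 0.4 6. ]
[1.98 0.46 5.91]
[2.26 0.53 5.81]
[2.53 0.59 5.69]
[-0.0109  0.0467  0.    ]
```

>>> move_arm([
  {"translation": [0.25,0.05,3.1],"rot": [-0.0055,0.0233,0],"jaw": 1},
  {"translation": [0.3,0.07,3.1],"rot": [-0.0055,0.0233,0],"jaw": 1},
  {"translation": [0.4,0.1,3.1],"rot": [-0.0055,0.0233,0],"jaw": 1},
  {"translation": [0.45,0.1,3.1],"rot": [-0.0055,0.0233,0],"jaw": 1},
  {"translation": [0.55,0.13,3.1],"rot": [-0.0055,0.0233,0],"jaw": 1},
  {"translation": [0.6,0.13,3.05],"rot": [-0.0055,0.0233,0],"jaw": 1},
  {"translation": [0.7,0.16,3.05],"rot": [-0.0055,0.0233,0],"jaw": 1},
  {"translation": [0.72,0.17,3.03],"rot": [-0.0055,0.0233,0],"jaw": 1},
])

```text
clock: 5.25
eef_pos: [0.5763, -0.0514, 0.1545]
tool_rot: [0.619, 0.779, -0.076, -0.06]
force: [0.3, -0.0, 0.6]
gripper_width: 0.13
```

```bash
python3 - <<'E'
from h import *
im,d=grab("side","s3"); st()
a=cv2.resize(im[190:300,290:400],None,fx=5,fy=5,interpolation=cv2.INTER_CUBIC); cv2.imwrite("pics/s3c.png",a)
E
```

```text
t 5.3 p [576.8 -51.4 154.7] jawyaw 103.1 z [-0.187 -0.045 -0.981] F [ 0.7 -0.5  0.6] T [ 0.13 -0.79 -0.02] w 11.3 q [ 0.25  0.38 -0.16 -0.   -1.23 -1.59]
```

View pics/s3c.png

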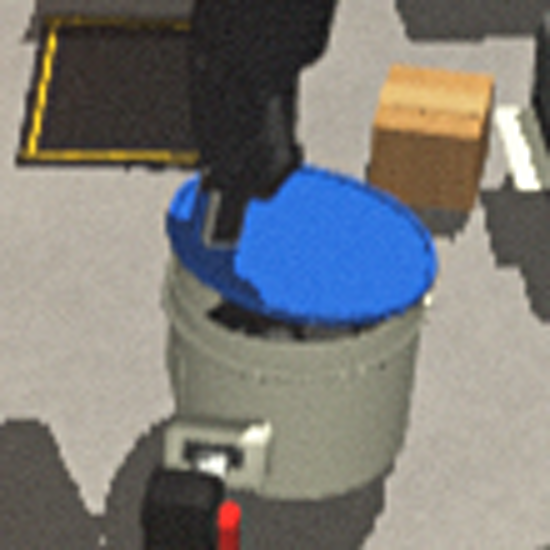

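The lid has tilted about 11° and its heel still rests on the far rim. I'll carry on to about 22°.

>>> move_arm([
  {"translation": [0.83,0.19,3.0],"rot": [-0.0055,0.0233,0],"jaw": 1},
  {"translation": [0.87,0.2,3.0],"rot": [-0.0055,0.0233,0],"jaw": 1},
  {"translation": [0.97,0.22,2.97],"rot": [-0.0055,0.0233,0],"jaw": 1},
  {"translation": [1.0,0.24,2.95],"rot": [-0.0055,0.0233,0],"jaw": 1},
  {"translation": [1.1,0.26,2.92],"rot": [-0.0055,0.0233,0],"jaw": 1},
  {"translation": [1.15,0.27,2.9],"rot": [-0.0055,0.0233,0],"jaw": 1},
  {"translation": [1.25,0.29,2.86],"rot": [-0.0055,0.0233,0],"jaw": 1},
  {"translation": [1.28,0.3,2.83],"rot": [-0.0055,0.0233,0],"jaw": 1},
])

```text
clock: 6.3
eef_pos: [0.5847, -0.0494, 0.178]
tool_rot: [0.611, 0.768, -0.15, -0.118]
force: [0.8, -0.2, 0.8]
gripper_width: 0.133
```

```bash
python3 - <<'E'
from h import *
im,d=grab("side","s4"); st()
def lidfit(n,im,d,b):
    W=cloud(n,d); hs=cv2.cvtColor(im,cv2.COLOR_BGR2HSV); m=(hs[...,0]>100)&(hs[...,0]<130)&(hs[...,1]>150)&(hs[...,2]>120)&(d>0)
    k=np.zeros_like(m);k[b[1]:b[3],b[0]:b[2]]=1; P=W[m&k]; c=np.median(P,0)
    for _ in range(4): 
        u,s,v=np.linalg.svd(P-P.mean(0),full_matrices=False); nrm=v[2]*np.sign(v[2,2]); P=P[abs((P-P.mean(0))@nrm)<.006]
    print("lid plane n",nrm.round(3),"tilt",np.degrees(np.arccos(nrm[2])).round(1)," far pts",P[P[:,0].argmax()].round(3),P[:,2].min().round(3))
lidfit("side",im,d,(300,180,400,280))
E
```

```text
t 6.35 p [585.  -49.5 177.9] jawyaw 103.1 z [-0.366 -0.087 -0.927] F [ 0.7 -0.2  1.4] T [ 0.36 -1.47  0.02] w 11.0 q [ 0.25  0.49  0.03 -0.   -1.5  -1.59]
lid plane n [0.372 0.098 0.923] tilt 22.6  far pts [ 0.703 -0.047  0.127] 0.122
```

>>> move_arm([
  {"translation": [0,0,3],"rot": [0,0,0],"jaw": 1},
  {"translation": [-1,0,7],"rot": [0,0,0],"jaw": 1},
  {"translation": [-1,0,12],"rot": [0,0,0],"jaw": 1},
  {"translation": [0,0,18],"rot": [0,0,0],"jaw": 1},
  {"translation": [0,0,22],"rot": [0,0,0],"jaw": 1},
  {"translation": [0,0,24],"rot": [0,0,0],"jaw": 1},
  {"translation": [0,0,24],"rot": [0,0,0],"jaw": 1},
  {"translation": [0,0,14],"rot": [0,0,0],"jaw": 1},
], grip_force=60)

```text
clock: 7.35
eef_pos: [0.5828, -0.0496, 0.3043]
tool_rot: [0.611, 0.769, -0.148, -0.117]
force: [-0.8, -0.5, -1.4]
gripper_width: 0.129
```

```bash
python3 - <<'E'
from h import *
im,d=grab("side","s5"); st()
a=cv2.resize(im[130:300,280:420],None,fx=3,fy=3,interpolation=cv2.INTER_CUBIC); cv2.imwrite("pics/s5c.png",a)
E
```

```text
t 7.4 p [583.2 -49.7 305.5] jawyaw 103.1 z [-0.36  -0.086 -0.929] F [-0.   0.4  1.6] T [ 0.23 -1.24 -0.04] w 11.0 q [ 0.25  0.41  0.2  -0.   -1.74 -1.59]
```

View pics/s5c.png

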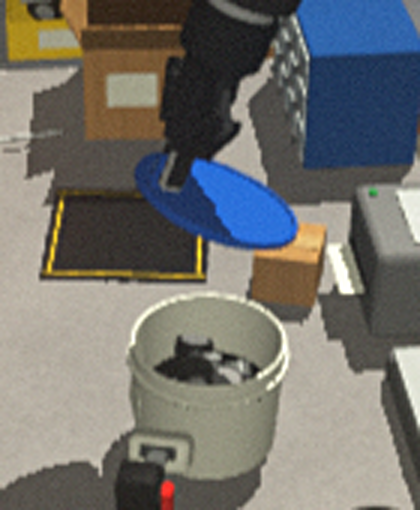

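The lid is off the tub and held by the lug, and the tub hasn't moved. Next I level it and carry it to the mat.

>>> move_arm([
  {"translation": [-2,10,0],"rot": [0.0109,-0.0467,0],"jaw": 1},
  {"translation": [-4,20,0],"rot": [0.0109,-0.0467,0],"jaw": 1},
  {"translation": [-5,28,0],"rot": [0.0109,-0.0467,0],"jaw": 1},
  {"translation": [-5,28,0],"rot": [0.0109,-0.0467,0],"jaw": 1},
  {"translation": [-5,28,0],"rot": [0.0109,-0.0467,0],"jaw": 1},
  {"translation": [-5,28,0],"rot": [0.0109,-0.0467,0],"jaw": 1},
  {"translation": [-5,28,0],"rot": [0.0109,-0.0467,0],"jaw": 1},
  {"translation": [-5,28,0],"rot": [0.0109,-0.0467,0],"jaw": 1},
])

```text
clock: 8.4
eef_pos: [0.546, 0.1492, 0.3016]
tool_rot: [0.622, 0.783, 0.0, 0.001]
force: [0.8, -0.2, -0.8]
gripper_width: 0.133
```

>>> move_arm([
  {"translation": [-5,28,-10],"rot": [0,0,0],"jaw": 1},
  {"translation": [-5,28,-20],"rot": [0,0,0],"jaw": 1},
  {"translation": [-5,28,-30],"rot": [0,0,0],"jaw": 1},
  {"translation": [-5,28,-36],"rot": [0,0,0],"jaw": 1},
  {"translation": [-5,28,-36],"rot": [0,0,0],"jaw": 1},
  {"translation": [-3,17,-30],"rot": [0,0,0],"jaw": 1},
  {"translation": [-1,8,-20],"rot": [0,0,0],"jaw": 1},
  {"translation": [0,0,-10],"rot": [0,0,0],"jaw": 1},
])

```text
clock: 9.4
eef_pos: [0.5167, 0.3133, 0.1082]
tool_rot: [0.622, 0.783, -0.001, 0.0]
force: [0.6, -0.7, -1.8]
gripper_width: 0.127
```

```bash
cat >> h.py <<'E'
def lidfit(n,im,d,b):
    W=cloud(n,d); hs=cv2.cvtColor(im,cv2.COLOR_BGR2HSV); m=(hs[...,0]>100)&(hs[...,0]<130)&(hs[...,1]>150)&(d>0)
    k=np.zeros_like(m);k[b[1]:b[3],b[0]:b[2]]=1; P=W[m&k]; P=P[abs(P-np.median(P,0)).max(1)<.1]
    for _ in range(4):
        u,s,v=np.linalg.svd(P-P.mean(0),full_matrices=False); nrm=v[2]*np.sign(v[2,2]); P=P[abs((P-P.mean(0))@nrm)<.006]
    c,r=cv2.minEnclosingCircle(P[:,:2].astype(np.float32))
    print("lid n",nrm.round(3),"tilt",np.degrees(np.arccos(nrm[2])).round(1),"circ",np.round(c,4),round(r,4),"z",P[:,2].mean().round(4),len(P))
E
python3 - <<'E'
from h import *
st(); im,d=grab("side","s6"); lidfit("side",im,d,(280,150,380,240))
im2,d2=grab("top","t6"); lidfit("top",im2,d2,(150,170,260,290))
a=cv2.resize(im[120:240,260:420],None,fx=2.5,fy=2.5); b=cv2.resize(im2[180:300,150:310],None,fx=2.5,fy=2.5); cv2.imwrite("pics/s6c.png",np.hstack([a,b]))
E
```

```text
t 9.4 p [516.7 313.3 108.2] jawyaw 103.1 z [-0.001 -0.003 -1.   ] F [ 0.6 -0.7 -1.8] T [-0.03  0.06 -0.01] w 10.8 q [ 0.87  0.35 -0.31  0.   -0.92 -2.21]
lid n [0.008 0.008 1.   ] tilt 0.6 circ [0.5714 0.325 ] 0.0841 z 0.1035 719
lid n [0.015 0.09  0.996] tilt 5.3 circ [0.5682 0.3199] 0.0768 z 0.1037 614
```

View pics/s6c.png

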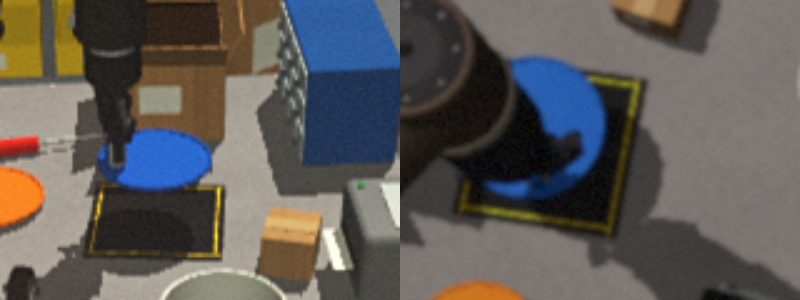

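Level, and centred over the mat in both views.

>>> move_arm([
  {"translation": [1,0.5,-8],"rot": [0,0,0],"jaw": 1},
  {"translation": [1,0.5,-15],"rot": [0,0,0],"jaw": 1},
  {"translation": [0,0,-18],"rot": [0,0,0],"jaw": 1},
  {"translation": [0,0,-16],"rot": [0,0,0],"jaw": 1},
  {"translation": [0,0,-12],"rot": [0,0,0],"jaw": 1},
  {"translation": [0,0,-8],"rot": [0,0,0],"jaw": 1},
  {"translation": [0,0,-4],"rot": [0,0,0],"jaw": 1},
  {"translation": [0,0,0],"rot": [0,0,0],"jaw": 1},
])

```text
clock: 10.5
eef_pos: [0.5196, 0.3146, 0.0287]
tool_rot: [0.622, 0.783, -0.0, 0.001]
force: [-0.6, -0.5, -1.0]
gripper_width: 0.129
```

>>> move_arm([
  {"translation": [0,0,-1],"rot": [0,0,0],"jaw": 1},
  {"translation": [0,0,-1],"rot": [0,0,0],"jaw": 1},
  {"translation": [0,0,-1],"rot": [0,0,0],"jaw": 1},
  {"translation": [0,0,-1],"rot": [0,0,0],"jaw": 1},
  {"translation": [0,0,-0.5],"rot": [0,0,0],"jaw": 1},
  {"translation": [0,0,0],"rot": [0,0,0],"jaw": 1},
  {"translation": [0,0,0],"rot": [0,0,0],"jaw": 1},
  {"translation": [0,0,0],"rot": [0,0,0],"jaw": 1},
])

```text
clock: 11.5
eef_pos: [0.5195, 0.3145, 0.0243]
tool_rot: [0.622, 0.783, -0.0, 0.001]
force: [-0.9, 0.1, -1.3]
gripper_width: 0.124
```

```bash
python3 - <<'E'
from h import *
st(); im,d=grab("side","s7"); lidfit("side",im,d,(280,150,380,240)); st()
E
```

```text
t 11.5 p [519.5 314.5  24.3] jawyaw 103.0 z [ 0.001 -0.001 -1.   ] F [-0.9  0.1 -1.3] T [-0.02  0.03 -0.05] w 10.5 q [ 0.87  0.45 -0.38  0.   -0.74 -2.21]
lid n [0.01  0.014 1.   ] tilt 1.0 circ [0.5786 0.3242] 0.0866 z 0.0197 691
t 11.55 p [519.5 314.5  24.3] jawyaw 103.0 z [ 0.001 -0.001 -1.   ] F [ 0.3  0.2 -1.1] T [-0.03  0.04 -0.03] w 11.3 q [ 0.87  0.45 -0.38  0.   -0.74 -2.21]
```

Lid top is still 3–4 mm high, with no contact yet; continuing down.

>>> move_arm([
  {"translation": [0,0,-1],"rot": [0,0,0],"jaw": 1},
  {"translation": [0,0,-0.8],"rot": [0,0,0],"jaw": 1},
  {"translation": [0,0,-0.7],"rot": [0,0,0],"jaw": 1},
  {"translation": [0,0,-0.5],"rot": [0,0,0],"jaw": 1},
  {"translation": [0,0,0],"rot": [0,0,0],"jaw": 1},
  {"translation": [0,0,0],"rot": [0,0,0],"jaw": 1},
  {"translation": [0,0,0],"rot": [0,0,0],"jaw": 1},
  {"translation": [0,0,0],"rot": [0,0,0],"jaw": 1},
])

```text
clock: 12.55
eef_pos: [0.5195, 0.3145, 0.0213]
tool_rot: [0.622, 0.783, -0.0, 0.001]
force: [-0.8, 0.8, -1.7]
gripper_width: 0.133
```

```bash
python3 - <<'E'
from h import *
st(); im,d=grab("side","s8"); lidfit("side",im,d,(280,150,380,240)); st()
E
```

```text
t 12.55 p [519.5 314.5  21.3] jawyaw 103.0 z [ 0.001 -0.001 -1.   ] F [-0.8  0.8 -1.7] T [ 0.01  0.08 -0.02] w 11.3 q [ 0.87  0.46 -0.38  0.   -0.73 -2.21]
lid n [0.008 0.014 1.   ] tilt 0.9 circ [0.58   0.3241] 0.0843 z 0.0166 700
t 12.6 p [519.6 314.5  21.3] jawyaw 103.0 z [ 0.001 -0.001 -1.   ] F [-0.4  0.2 -1.5] T [-0.02  0.09 -0.02] w 10.6 q [ 0.87  0.46 -0.38  0.   -0.73 -2.21]
```

>>> move_arm([
  {"translation": [0,0,-0.3],"rot": [0,0,0],"jaw": 1},
  {"translation": [0,0,-0.3],"rot": [0,0,0],"jaw": 1},
  {"translation": [0,0,-0.3],"rot": [0,0,0],"jaw": 1},
  {"translation": [0,0,-0.3],"rot": [0,0,0],"jaw": 1},
  {"translation": [0,0,0],"rot": [0,0,0],"jaw": 1},
  {"translation": [0,0,0],"rot": [0,0,0],"jaw": 1},
  {"translation": [0,0,0],"rot": [0,0,0],"jaw": 1},
  {"translation": [0,0,0],"rot": [0,0,0],"jaw": 1},
])

```text
clock: 13.6
eef_pos: [0.5196, 0.3145, 0.021]
tool_rot: [0.622, 0.783, 0.0, 0.001]
force: [-2.8, -0.9, 8.4]
gripper_width: 0.125
```

```bash
python3 - <<'E'
from h import *
st()
E
```

```text
t 13.6 p [519.6 314.5  21. ] jawyaw 103.1 z [ 0.001 -0.001 -1.   ] F [-2.8 -0.9  8.4] T [-0.56  1.29  0.01] w 10.6 q [ 0.87  0.46 -0.38  0.   -0.73 -2.21]
```

>>> move_arm([
  {"translation": [0,0,0.5],"rot": [0,0,0],"jaw": 1},
  {"translation": [0,0,0],"rot": [0,0,0],"jaw": 0.6},
  {"translation": [0,0,0],"rot": [0,0,0],"jaw": 0.4},
  {"translation": [0,0,0],"rot": [0,0,0],"jaw": 0.2},
  {"translation": [0,0,0],"rot": [0,0,0],"jaw": 0},
  {"translation": [0,0,4],"rot": [0,0,0],"jaw": 0},
  {"translation": [0,0,10],"rot": [0,0,0],"jaw": 0},
  {"translation": [0,0,20],"rot": [0,0,0],"jaw": 0},
])

```text
clock: 14.6
eef_pos: [0.5193, 0.3142, 0.0549]
tool_rot: [0.622, 0.783, -0.001, 0.001]
force: [0.2, 0.7, 0.0]
gripper_width: 0.495
```

>>> move_arm([
  {"translation": [0,-5,30],"rot": [0,0,0],"jaw": -0.2},
  {"translation": [0,-10,35],"rot": [0,0,0],"jaw": -0.4},
  {"translation": [0,-20,40],"rot": [0,0,0.1],"jaw": -0.6},
  {"translation": [0,-30,40],"rot": [0,0,0.14],"jaw": -0.8},
  {"translation": [0,-40,40],"rot": [0,0,0.14],"jaw": -1},
  {"translation": [0,-45,30],"rot": [0,0,0.14],"jaw": -1},
  {"translation": [0,-45,0],"rot": [0,0,0.14],"jaw": -1},
  {"translation": [0,-45,0],"rot": [0,0,0.14],"jaw": -1},
])

```text
clock: 15.6
eef_pos: [0.5193, 0.0731, 0.2712]
tool_rot: [0.266, 0.964, 0.001, 0.001]
force: [0.9, -0.3, -0.5]
gripper_width: 0.999
```

```bash
python3 - <<'E'
from h import *
st(); im,d=grab("side","s9"); lidfit("side",im,d,(280,150,380,240)); im2,d2=grab("top","t9"); lidfit("top",im2,d2,(150,170,260,290))
st(); cv2.imwrite("pics/s9c.png",np.hstack([cv2.resize(im[150:450,240:440],(400,600)),cv2.resize(im2[150:350,150:550],(400,200)).repeat(3,0)[:600]]))
z=np.load("side0.npz");W0=cloud("side",z["d"]);W=cloud("side",d)
# tub rim before/after: compare top images diff later
# handle position, side+top
for n,i,dd,b in(("side",im,d,(300,270,350,330)),("top",im2,d2,(405,215,490,280))):
    Wn=cloud(n,dd); V=i.max(2); m=np.zeros(V.shape,bool); m[b[1]:b[3],b[0]:b[2]]=1
    m&=(V<75)&(Wn[...,2]>.224); P=Wn[m]; r=cv2.minAreaRect((P[:,:2]*1000).astype(np.float32)); print(n,"griptop",np.median(P,0).round(4),r,np.percentile(P[:,2],[50,90,98]).round(4))
E
```

```text
t 15.6 p [519.3  73.1 271.2] jawyaw 149.2 z [ 0.003  0.001 -1.   ] F [ 0.9 -0.3 -0.5] T [-0.03 -0.11  0.07] w 84.9 q [ 0.51  0.08 -0.26  0.   -1.23 -1.05]
lid n [0.018 0.006 1.   ] tilt 1.1 circ [0.5773 0.3265] 0.0844 z 0.0165 719
lid n [-0.515 -0.578  0.633] tilt 50.7 circ [0.5332 0.2681] 0.0333 z 0.014 111
t 15.7 p [518.9  71.3 270.9] jawyaw 149.0 z [ 0.002  0.    -1.   ] F [0.2 0.4 0.3] T [ 0.09 -0.03 -0.03] w 84.6 q [ 0.51  0.08 -0.26  0.   -1.23 -1.05]
side griptop [ 0.5368 -0.3563  0.2331] ((537.2974853515625, -351.3827819824219), (33.40520477294922, 33.9061279296875), 72.36268615722656) [0.2331 0.2354 0.2368]
top griptop [ 0.5352 -0.3455  0.2333] ((536.4718627929688, -347.26263427734375), (31.867700576782227, 33.660728454589844), 70.389892578125) [0.2333 0.2369 0.2385]
```

View pics/s9c.png

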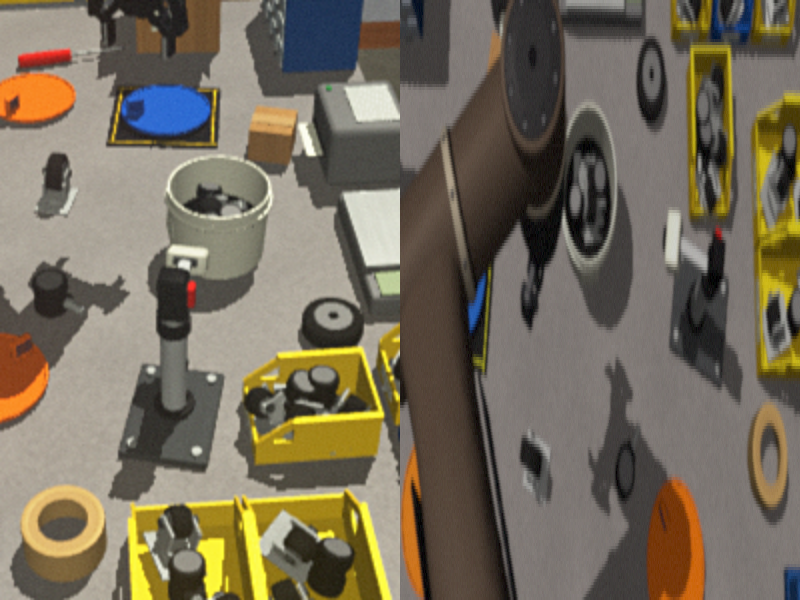

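The lid lies flat inside the mat's yellow border, and the tub and other stock are where they were. The grip is at side pixel (328,300). Moving over it now.

>>> move_arm([
  {"translation": [2.4,-30,2],"rot": [0,0,0.033],"jaw": -1},
  {"translation": [2.4,-50,2],"rot": [0,0,0.033],"jaw": -1},
  {"translation": [2.4,-55,2],"rot": [0,0,0.033],"jaw": -1},
  {"translation": [2.4,-55,2],"rot": [0,0,0.033],"jaw": -1},
  {"translation": [2.4,-55,2],"rot": [0,0,0.033],"jaw": -1},
  {"translation": [2.4,-55,2],"rot": [0,0,0.033],"jaw": -1},
  {"translation": [2.4,-50,2],"rot": [0,0,0.033],"jaw": -1},
  {"translation": [2.4,-40,2],"rot": [0,0,0.033],"jaw": -1},
])

```text
clock: 16.7
eef_pos: [0.5386, -0.3172, 0.2862]
tool_rot: [0.139, 0.99, 0.0, 0.001]
force: [0.8, -0.0, 0.1]
gripper_width: 0.999
```

>>> move_arm([
  {"translation": [0,-20,0],"rot": [0,0,0],"jaw": -1},
  {"translation": [0,-8,0],"rot": [0,0,0],"jaw": -1},
  {"translation": [0,-4,0],"rot": [0,0,0],"jaw": -1},
  {"translation": [0,0,0],"rot": [0,0,0],"jaw": -1},
  {"translation": [0,0,0],"rot": [0,0,0],"jaw": -1},
  {"translation": [0,0,0],"rot": [0,0,0],"jaw": -1},
  {"translation": [0,0,0],"rot": [0,0,0],"jaw": -1},
  {"translation": [0,0,0],"rot": [0,0,0],"jaw": -1},
])

```text
clock: 17.7
eef_pos: [0.5387, -0.3474, 0.2856]
tool_rot: [0.139, 0.99, 0.0, 0.001]
force: [0.6, 0.4, 0.5]
gripper_width: 1.003
```

```bash
python3 - <<'E'
from h import *
st(); im,d=grab("side","s10"); im2,d2=grab("top","t10"); lidfit("top",im2,d2,(150,170,260,290))
z=np.load("top0.npz");
def tub(n,i,dd):
    W=cloud(n,dd); m=(abs(W[...,2]-.12)<.006)&(abs(W[...,0]-.626)<.1)&(abs(W[...,1]+.04)<.1); c,r=cv2.minEnclosingCircle(W[m][:,:2].astype(np.float32)); print("tub rim",np.round(c,4),round(r,4),m.sum())
tub("top",im2,d2); tub("side",im,d)
a=cv2.resize(im[200:350,260:410],(400,400),interpolation=cv2.INTER_CUBIC); b=cv2.resize(im2[170:290,400:520],(400,400),interpolation=cv2.INTER_CUBIC); cv2.imwrite("pics/s10c.png",np.hstack([a,b]))
E
```

```text
t 17.7 p [ 538.7 -347.4  285.6] jawyaw 164.0 z [ 0.001  0.    -1.   ] F [0.6 0.4 0.5] T [ 0.01 -0.04  0.05] w 85.2 q [-0.27  0.27  0.02 -0.   -1.31 -0.01]
lid n [0.006 0.003 1.   ] tilt 0.4 circ [0.5737 0.3261] 0.0797 z 0.017 2106
tub rim [ 0.6264 -0.0381] 0.0756 300
tub rim [ 0.627  -0.0426] 0.0782 174
```

View pics/s10c.png

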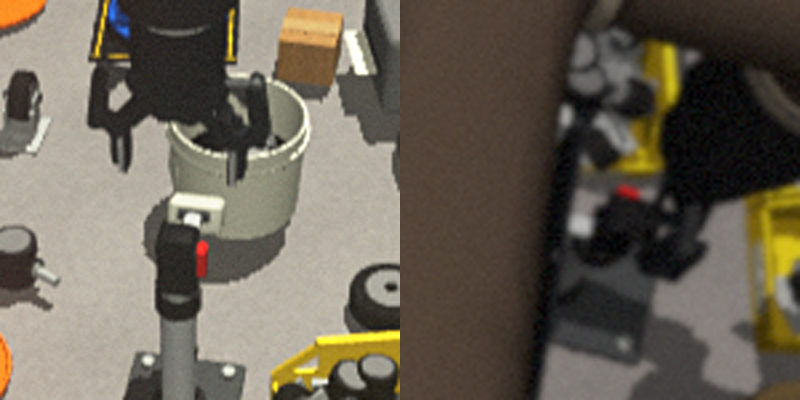

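The fingers straddle the grip evenly in the side view: tips at crop x 120 and 235, grip at 179. The top view now shows the lid flat at the mat's centre.

>>> move_arm([
  {"translation": [-0.7,-2.6,-8],"rot": [0,0,0],"jaw": -1},
  {"translation": [0,0,-15],"rot": [0,0,0],"jaw": -1},
  {"translation": [0,0,-18],"rot": [0,0,0],"jaw": -1},
  {"translation": [0,0,-18],"rot": [0,0,0],"jaw": -1},
  {"translation": [0,0,-16],"rot": [0,0,0],"jaw": -1},
  {"translation": [0,0,-12],"rot": [0,0,0],"jaw": -1},
  {"translation": [0,0,-8],"rot": [0,0,0],"jaw": -1},
  {"translation": [0,0,-4],"rot": [0,0,0],"jaw": -1},
])

```text
clock: 18.8
eef_pos: [0.5381, -0.3502, 0.1862]
tool_rot: [0.139, 0.99, 0.0, 0.0]
force: [-0.5, -0.5, 0.1]
gripper_width: 0.999
```

```bash
python3 - <<'E'
from h import *
s=st(); im,d=grab("side","s11"); R=s and Ro.from_quat(s["tool_rot"]).as_matrix()
cv2.imwrite("pics/s11c.png",cv2.resize(im[240:340,280:380],(500,500),interpolation=cv2.INTER_CUBIC))
E
```

```text
t 18.8 p [ 538.1 -350.2  186.2] jawyaw 164.0 z [ 0.001  0.    -1.   ] F [-0.5 -0.5  0.1] T [ 0.   -0.02  0.01] w 84.9 q [-0.27  0.34 -0.13 -0.   -1.11 -0.01]
```

View pics/s11c.png

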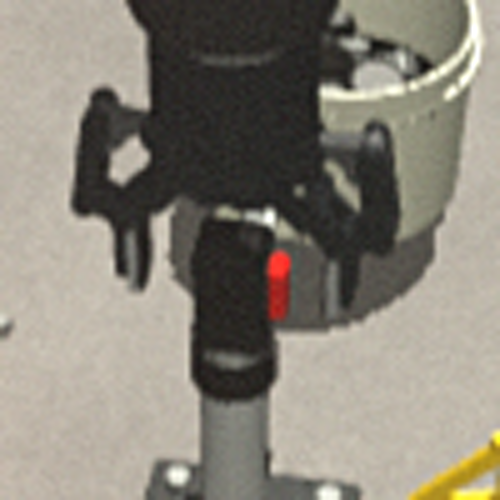

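The grip with its button (crop x 192–290) sits centred between the fingers. Closing to press the button before pulling.

>>> move_arm([
  {"translation": [0,0,0],"rot": [0,0,0],"jaw": -0.4},
  {"translation": [0,0,0],"rot": [0,0,0],"jaw": 0},
  {"translation": [0,0,0],"rot": [0,0,0],"jaw": 0.1},
  {"translation": [0,0,0],"rot": [0,0,0],"jaw": 0.3},
  {"translation": [0,0,0],"rot": [0,0,0],"jaw": 1},
  {"translation": [0,0,0],"rot": [0,0,0],"jaw": 1},
  {"translation": [0,0,0],"rot": [0,0,0],"jaw": 1},
  {"translation": [0,0,0],"rot": [0,0,0],"jaw": 1},
], grip_force=50)

```text
clock: 19.85
eef_pos: [0.5365, -0.3498, 0.1883]
tool_rot: [0.139, 0.99, 0.0, -0.0]
force: [-8.9, 5.1, 11.0]
gripper_width: 0.397
```

```bash
python3 -c "
from h import *
st()"
```

```text
t 19.85 p [ 536.5 -349.8  188.3] jawyaw 164.0 z [-0.001  0.    -1.   ] F [-8.9  5.1 11. ] T [1.75 2.67 0.45] w 33.7 q [-0.27  0.33 -0.13 -0.   -1.11 -0.  ]
```

>>> move_arm([
  {"translation": [-1.6,0.6,1],"rot": [0,0,0],"jaw": 1},
  {"translation": [0,0,1],"rot": [0,0,0],"jaw": 1},
  {"translation": [0,0,0],"rot": [0,0,0],"jaw": 1},
  {"translation": [0,0,2],"rot": [0,0,0],"jaw": 1},
  {"translation": [0,0,4],"rot": [0,0,0],"jaw": 1},
  {"translation": [0,0,6],"rot": [0,0,0],"jaw": 1},
  {"translation": [0,0,8],"rot": [0,0,0],"jaw": 1},
  {"translation": [0,0,8],"rot": [0,0,0],"jaw": 1},
])

```text
clock: 20.85
eef_pos: [0.5364, -0.3497, 0.2164]
tool_rot: [0.139, 0.99, 0.0, 0.0]
force: [0.6, -5.5, -6.8]
gripper_width: 0.398
```

```bash
python3 - <<'E'
from h import *
st(); im,d=grab("side","s12"); W=cloud("side",d)
hs=cv2.cvtColor(im,cv2.COLOR_BGR2HSV); m=(hs[...,1]<60)&(hs[...,2]>150)&(abs(W[...,0]-.5625)<.03)&(abs(W[...,1]+.26)<.04)&(W[...,2]>.14); P=W[m]; print("head",len(P),np.median(P,0).round(4),P[:,2].max().round(4))
st()
E
```

```text
t 20.85 p [ 536.4 -349.7  216.4] jawyaw 164.0 z [ 0.001  0.    -1.   ] F [ 0.6 -5.5 -6.8] T [-2.02 -0.8   0.62] w 33.8 q [-0.27  0.31 -0.09 -0.   -1.17 -0.01]
head 44 [ 0.5796 -0.2661  0.2115] 0.6402
t 20.9 p [ 536.4 -349.7  217.5] jawyaw 164.0 z [ 0.001  0.    -1.   ] F [-1.  -3.7 -1.1] T [-1.37 -0.15  0.59] w 33.8 q [-0.27  0.31 -0.09 -0.   -1.17 -0.01]
```

The post slides freely: the head has risen about 27 mm with the grip.

>>> move_arm([
  {"translation": [0,0,8],"rot": [0,0,0],"jaw": 1},
  {"translation": [0,0,11],"rot": [0,0,0],"jaw": 1},
  {"translation": [0,0,12],"rot": [0,0,0],"jaw": 1},
  {"translation": [0,0,12],"rot": [0,0,0],"jaw": 1},
  {"translation": [0,0,12],"rot": [0,0,0],"jaw": 1},
  {"translation": [0,0,11],"rot": [0,0,0],"jaw": 1},
  {"translation": [0,0,8],"rot": [0,0,0],"jaw": 1},
  {"translation": [0,0,4],"rot": [0,0,0],"jaw": 1},
])

```text
clock: 21.9
eef_pos: [0.5364, -0.3497, 0.2945]
tool_rot: [0.139, 0.99, 0.0, 0.0]
force: [1.5, -6.3, -6.5]
gripper_width: 0.395
```

```bash
python3 - <<'E'
from h import *
st(); im,d=grab("side","s13"); W=cloud("side",d)
hs=cv2.cvtColor(im,cv2.COLOR_BGR2HSV); m=(hs[...,1]<60)&(hs[...,2]>150)&(abs(W[...,0]-.5625)<.03)&(abs(W[...,1]+.26)<.05)&(W[...,2]>.2)&(W[...,2]<.35); P=W[m]; print("head",len(P),np.median(P,0).round(4),P[:,2].max().round(4))
st()
E
```

```text
t 21.9 p [ 536.4 -349.7  294.5] jawyaw 164.0 z [ 0.001  0.    -1.   ] F [ 1.5 -6.3 -6.5] T [-2.22 -0.75  0.68] w 33.6 q [-0.27  0.27  0.03 -0.   -1.33 -0.01]
head 33 [ 0.5794 -0.2631  0.292 ] 0.2982
t 21.95 p [ 536.4 -349.7  294.9] jawyaw 164.0 z [ 0.001  0.    -1.   ] F [-0.5 -4.6 -2.4] T [-1.58 -0.32  0.57] w 33.7 q [-0.27  0.27  0.03 -0.   -1.33 -0.01]
```

>>> move_arm([
  {"translation": [0,0,1],"rot": [0,0,0],"jaw": 1},
  {"translation": [0,0,1],"rot": [0,0,0],"jaw": 1},
  {"translation": [0,0,0.7],"rot": [0,0,0],"jaw": 1},
  {"translation": [0,0,0.6],"rot": [0,0,0],"jaw": 1},
  {"translation": [0,0,0.5],"rot": [0,0,0],"jaw": 1},
  {"translation": [0,0,0],"rot": [0,0,0],"jaw": 1},
  {"translation": [0,0,0],"rot": [0,0,0],"jaw": 1},
  {"translation": [0,0,0],"rot": [0,0,0],"jaw": 1},
])

```text
clock: 22.95
eef_pos: [0.5364, -0.3497, 0.2979]
tool_rot: [0.139, 0.99, 0.0, 0.0]
force: [0.9, -5.7, -5.8]
gripper_width: 0.4
```

```bash
python3 -c "
from h import *
st()"
```

```text
t 22.95 p [ 536.4 -349.7  297.9] jawyaw 164.0 z [ 0.001  0.    -1.   ] F [ 0.9 -5.7 -5.8] T [-2.15 -0.71  0.67] w 34.0 q [-0.27  0.27  0.03 -0.   -1.34 -0.01]
```

>>> move_arm([
  {"translation": [0,0,0.4],"rot": [0,0,0],"jaw": 1},
  {"translation": [0,0,0.4],"rot": [0,0,0],"jaw": 1},
  {"translation": [0,0,0.4],"rot": [0,0,0],"jaw": 1},
  {"translation": [0,0,0.4],"rot": [0,0,0],"jaw": 1},
  {"translation": [0,0,0.2],"rot": [0,0,0],"jaw": 1},
  {"translation": [0,0,0],"rot": [0,0,0],"jaw": 1},
  {"translation": [0,0,0],"rot": [0,0,0],"jaw": 1},
  {"translation": [0,0,0],"rot": [0,0,0],"jaw": 1},
])

```text
clock: 23.95
eef_pos: [0.5364, -0.3497, 0.2994]
tool_rot: [0.139, 0.99, 0.0, 0.0]
force: [1.1, -6.1, -7.4]
gripper_width: 0.4
```

```bash
python3 - <<'E'
from h import *
st(); im,d=grab("side","s14"); im2,d2=grab("top","t14"); lidfit("top",im2,d2,(150,170,260,290)); st()
cv2.imwrite("pics/s14c.png",np.hstack([cv2.resize(im[170:400,250:440],(500,600)),cv2.resize(im2[200:290,160:250],(300,300)).repeat(2,0)]))
E
```

```text
t 23.95 p [ 536.4 -349.7  299.4] jawyaw 164.0 z [ 0.001  0.    -1.   ] F [ 1.1 -6.1 -7.4] T [-2.29 -0.88  0.66] w 34.0 q [-0.27  0.27  0.04 -0.   -1.34 -0.01]
lid n [0.006 0.001 1.   ] tilt 0.3 circ [0.5713 0.3315] 0.0843 z 0.017 2092
t 24.05 p [ 536.4 -349.7  299.4] jawyaw 164.0 z [ 0.001  0.    -1.   ] F [ 0.8 -7.1 -7.9] T [-2.27 -0.86  0.65] w 33.8 q [-0.27  0.27  0.04 -0.   -1.34 -0.01]
```

View pics/s14c.png

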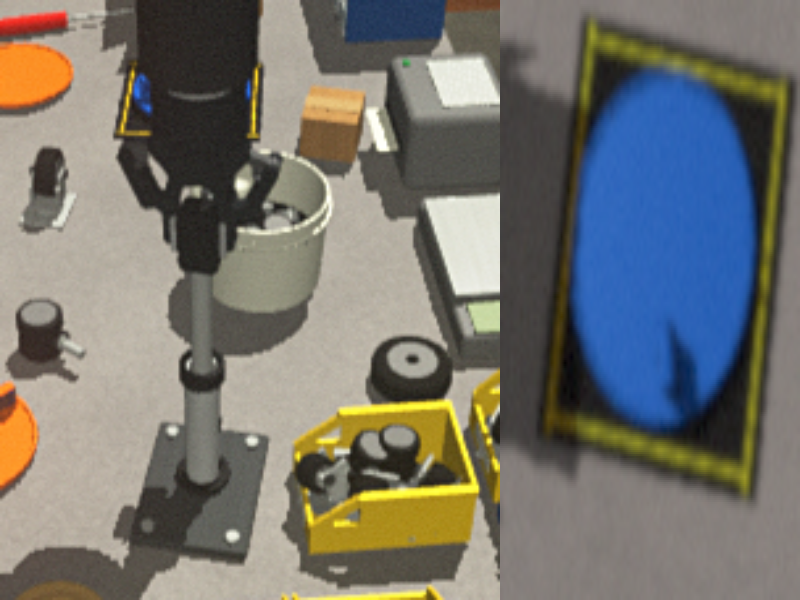

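Side view: the post is extended well out of the tube, gripped with the button covered by the finger. Top view: the lid lies inside the yellow border. I'll nudge upward to confirm the end stop.

>>> move_arm([
  {"translation": [0,0,0.4],"rot": [0,0,0],"jaw": 1},
  {"translation": [0,0,0.4],"rot": [0,0,0],"jaw": 1},
  {"translation": [0,0,0.2],"rot": [0,0,0],"jaw": 1},
  {"translation": [0,0,0],"rot": [0,0,0],"jaw": 1},
  {"translation": [0,0,0],"rot": [0,0,0],"jaw": 1},
  {"translation": [0,0,0],"rot": [0,0,0],"jaw": 1},
  {"translation": [0,0,0],"rot": [0,0,0],"jaw": 1},
  {"translation": [0,0,0],"rot": [0,0,0],"jaw": 1},
])

```text
clock: 25.05
eef_pos: [0.5364, -0.3496, 0.2995]
tool_rot: [0.139, 0.99, 0.0, -0.0]
force: [3.6, -7.3, -10.9]
gripper_width: 0.395
```

```bash
python3 -c "
from h import *
st()"
```

```text
t 25.05 p [ 536.4 -349.6  299.5] jawyaw 164.0 z [-0.     0.001 -1.   ] F [  3.6  -7.3 -10.9] T [-2.99 -1.31  0.64] w 33.6 q [-0.27  0.27  0.04 -0.   -1.34 -0.01]
```

The end stop is confirmed: a 1 mm command moved the tool 0.1 mm and the pull rose to 11 N. Handing in.

```bash
python3 -c "
from h import *
print(env.finish_job()); st()"
```

```text
the job is handed in; nothing more can be done
None
the job is handed in; nothing more can be done
```

The job is done and handed in at about 25 s of the 58 s allowed. `finish_job` gives no verdict, so this rests on my own checks.

- **Lid:** I tipped it up by its lug to about 22°, with the heel staying at the far rim. I then lifted it clear and lowered it onto the mat until contact, about 8 N, before letting go. The last top view shows it right way up, inside the yellow border, tilted 0.3° with its top 17 mm above the bench.
- **Camera post:** I squeezed the button first, then pulled the post up about 111 mm to the end of its travel. At the end a further 1 mm command moved it only 0.1 mm and the pull rose to 11 N. The grip is still held at 50 N with the button in.
- **Surroundings:** The tub's rim measured within about 2 mm of the lid's starting centre. I kept clear of the camera head and saw no other stock moved in the pictures.

Two readings disagreed with what I expected:
- **Jaw width:** it read about 34 mm on the grip, against the stated 36 mm. It also read about 1 mm low on the lug, and the post slid freely, so I took the button as fully in.
- **Lid centre:** the last top-view circle fit came out at radius 84 mm instead of 79 mm and moved the centre by about 5 mm. I trusted the earlier fit, about 2 mm from the mat's centre, and the picture.

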